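Open the gate of a sample tray and hold it open

ROBOT

A 6-joint arm with a two-finger parallel gripper is mounted at the origin on a cart in front of the work surface, level with it; the furniture and walls round the work are solid. World frame = base frame: x ahead of the robot, y to its left, z up, the work surface at z = 0. Lengths are in m, angles in rad, forces in N, time in s.
With the tool pointing down it reaches from about 0.225 to 0.875 m from the base axis. Payload 3.4 kg.
Tool frame: the origin (TCP) lies at the very end of the fingers, on their centre line; the grasp point (between the pads) lies 19 mm behind it; z points along the fingers, y is the line along which they close (so a half turn about z gives the same grasp; the last joint's range is limited). The gripper opens to 85 mm and grips with 20 to 120 N. Pads are 22 mm wide; open, the fingers measure 114 mm over their backs; the gripper's body (76 mm by 85 mm) begins 54 mm behind the grasp point. The pads swing forward as they close: fully open they stand 13 mm farther back than shut.
Start: joints at [-1.403, 0.276, 1.505, -0, 1.361, -0.121], TCP at [0.164, -0.551, 0.231] pointing down, gripper open.
Joint ranges: [-2.89, 2.89], [-0.75, 2.08], [0.22, 2.7], [-1.18, 4.32], [0.11, 2.71], [-2.7, 2.7]. Speed limits (rad/s): [2.57, 2.57, 3.14, 3.14, 3.14, 3.14].

INTERFACE

Orientations are given as a unit quaternion [w, x, y, z].
In Python, from rig import readout, vision, manip gives the robot as it stands.
- The arm moves only by the shell command python3 -m handwheel 'ROWS' [FORCE]. ROWS is JSON, a list of rows, each a list of 3 entries, a list of its own where there are three numbers: the shift along the tool's x, y, z in mm, then the turn, a rotation vector about the tool's x, y, z in units of 6 degrees (1.0 is 6 degrees), then the closure, from -1 (fully open) to 1 (shut), so that 0 is half open. A call has 1 to 20 rows; each row shifts and turns the commanded pose from where the row before left it, along the tool's axes as they then stand; what a row does not reach is not made up. A row lasts 1/8 s, in which the tool goes at most 62.5 mm and 10.7 degrees, less where a joint would pass 70% of its speed; a pose out of reach is approached as far as the arm can. A call is refused whole if a number of a shift passes 62.5 or a number of a turn 1, either way. A call with a gripper value outside its range is refused whole. The fingers move at their own pace and stop on an object; FORCE is the grip in N (left out, the last holds). Time passes only in rows, so rows that do not move let the fingers close. It gives the time, the measured TCP pose, the force, the opening and the grip force at its end, in the units of the state.
- readout.get_state(): the state, without advancing time (a new reading comes with each control period).
- vision.get_image(name): name is "side" or "top"; returns the picture (480x640x3 uint8, blue, green, red); there is no depth.
- vision.camera_params(name): a dict with "intrinsics" (3x3 intrinsics, pixels), "rvec" (rotation vector, rad) and "tvec" (3), from world to camera coordinates, as OpenCV has them. Camera axes: x right, y down, z forward; pixel columns grow to the right and rows downward; lengths in m; the calibration is good to about 2 mm. A picture is of the moment at which its call begins. camera_params takes no time and is no camera call.
- manip.sign_off(): hands the job in; it is judged then, once.
The state is a dict: "clock": time; "qpos": joint angles; "qd": joint speeds; "effort": joint torques, N m; "position": TCP position; "ee_rot": TCP orientation; "contact_force": force on the tool from outside, world axes, zero at the start; "moment": the same for the moment, N m; "width": finger opening in m; "gripper_force": force on a finger pad.
Only numpy, scipy, OpenCV 4.12 (cv2) and the standard library are available. Lean on these libraries where they do the work, as an engineer would, in place of code of your own. Each camera call takes 0.05 s, during which the arm holds its last target. There are 200 camera calls.

TASK

Pull the sample tray out of its housing to its stop, squeeze in the front (guard) catch and after it the rear (gate) catch, then swing the gate past its detent and hold it wide open, about square to its shut position, so that the bottle behind it can be taken out. Finish while still holding the gate open: it swings back when let go. Keep the tray fully out and the bottle standing, and do not disturb the things on the bench and on the housing.

Things in the scene. Friction and masses are not known exactly. Their poses are not given: they have to be found in the camera images.
- tray (a joint): Aluminium tray 218 mm long and 246 mm wide that slides out of a white housing (170 x 274 x 125 mm, open towards the robot) standing on the bench at a varying place and yaw. Value in m: 0 fully in, 0.130 fully out at its stop; it grows as the tray comes out towards the robot and starts between 0 and 0.02. Friction holds it at about 7 N. The gate, the catches and the pen ride on the tray and are clear of the housing's front only when it is out.
- tray_handle (a point): Middle of the tray's bow handle: a round steel bar 10 mm thick, 45 mm above the bench, straight for 80 mm along y, with 30 mm free between it and the tray's low front plate (28 mm high). Axes: x points into the housing (the tray comes out along -x), y is to the left seen from the robot, z up. 95 mm in front of the housing when the tray is in.
- guard_catch (a joint): Guard catch, the front one of two, near the tray's right front corner. Value in m: 0 as found, 0.010 fully squeezed; each of its two plates moves this far. It stays where it is squeezed to (friction about 4 N in all). While it is out its tongue blocks the gate catch.
- guard_catch_mid (a point): Point midway between the guard catch's two upright steel plates, 78 mm above the bench, 17 mm below their tops (95 mm). The plates stand one behind the other along x, each 7 mm thick and 22 mm wide; they measure 50 mm over their outer faces and 30 mm when fully squeezed together along x; they are linked and move equally. A guide block 36 mm high and a rod with its top at 50 mm lie below. Axes as tray_handle; moves with the tray.
- gate_catch (a joint): Gate catch, the rear one of the two, at the free end of the gate. Value in m: 0 as found (its bolt stands before the gate), 0.010 fully squeezed (bolt clear of the gate; clear from about 0.007). It stays where it is squeezed to (friction about 4 N). It cannot move more than about 2 mm until the guard catch has been squeezed in.
- gate_catch_mid (a point): Point midway between the gate catch's two upright steel plates, 78 mm above the bench, 17 mm below their tops. The plates stand side by side along y, otherwise like the guard catch: 50 mm over their outer faces, 30 mm when fully squeezed together along y; 7 mm thick, 22 mm wide. Axes as tray_handle; moves with the tray. The housing's front is 65 mm behind it when the tray is out.
- gate (a joint): Barred steel gate, 123 mm long, its top rail 65 mm above the bench, upright hinge at its left end. Value in rad: 0 shut (along y), 1.57 square to that, pointing towards the robot, 1.75 at its stop. Opening turns it clockwise seen from above: the free end leaves towards -x of the tray and comes round to the left. A sprung detent resists at about 0.5 to 0.8 rad (some 3 to 5 N at the post); a light spring always pulls it shut (about 1.3 N at the post when wide open).
- gate_post (a point): Upright round steel grip post on the gate, 12 mm thick, 100 mm from the hinge axis, top 110 mm above the bench; this point is on its axis 92 mm above the bench, 27 mm above the gate's top rail. Its frame turns with the gate; when shut its axes are those of tray_handle.
- gate_hinge (a point): Point on the gate's hinge axis at the height of gate_post (92 mm above the bench). Axes as tray_handle; moves with the tray.
- sample: Small white reagent bottle with a screw cap, 38 mm in diameter, 74 mm tall, standing loose in the left lane of the clear-walled pen behind the gate (lane 64 mm wide, walls 50 to 60 mm high; the lane behind the grip post is empty); origin at the centre of its underside, z up along it.
- sample_mid (a point): Centre of that bottle, half-way up.
- petri_0: Petri dish, 60 mm in diameter and 15 mm high, on top of the housing; a bystander. Origin at the centre of its underside.
- timer: Bench timer 74 x 60 x 21 mm on the bench; a bystander. Origin at the centre of its underside.
- tape_roll: Roll of tape, 64 mm in diameter, 18 mm high, on the bench; a bystander. Origin at the centre of its underside.
- seal_tin: Round tin, 46 mm in diameter, 20 mm high, on the bench; a bystander. Origin at the centre of its underside.
- mouse: Computer mouse 104 x 58 x 34 mm on the bench; a bystander. Origin at the centre of its underside.

How it is judged:
On the way, in this order (a step that is already met when the one before it is completed fails the run):
1. the tray is pulled out to its stop, with both catches still as found (value of joint tray above 0.124 m and value of joint each of guard_catch, gate_catch below 0.006 m), for 0.2 s.
2. the front guard catch is squeezed in, the gate catch not yet (value of joint guard_catch above 0.008 m and value of joint gate_catch below 0.006 m), for 0.1 s.
3. the gate catch is squeezed in (value of joint gate_catch above 0.008 m), for 0.1 s.
4. the gate is swung past its detent (value of joint gate above 1 rad), for 0.1 s.
At the end, for the whole second after the job is handed in: The gate is held by the fingers at more than 1.3 rad (about 75 degrees) open and at rest, the tray is still out (at least 120 of 130 mm), both catches are still squeezed in (at least 7.5 of 10 mm) and the bottle stands upright in the pen (value of joint gate above 1.3 rad and velocity of joint gate below 0.1 rad/s and contact force between the fingers and gate above 0.3 N and value of joint tray above 0.12 m and value of joint each of guard_catch, gate_catch above 0.0075 m and angle between sample's own z axis and vertical below 0.25 rad); the arm keeps its last pose, push and grip.
It fails at once if the bottle is tipped over (angle between sample's own z axis and vertical above 0.7 rad).
It fails at once if a thing on the bench or on the housing is moved by more than 3 cm (distance of any of petri_0, timer, tape_roll, seal_tin, mouse from where it was at the start of the episode above 0.03 m).
It also fails if it takes over 67 s, if anything falls off the work surface, if the arm or the gripper's body presses on something with over 40 N, if the wrist force passes 120 N, or if a joint passes its speed limit or range.

## Working session

There is one attempt and no reset: what is moved stays moved. The work goes in short steps, Python scripts to look and compute and a shell command to move; the robot and the scene stay as the last step left them, time stands still between calls to the robot, and variables do not carry over. Pictures are saved under pics/ and viewed, at most 10 in all, crops included, and the job is handed in when it is done.

```bash
ls; mkdir -p pics
python3 - <<'E'
from rig import readout, vision
import cv2
s=readout.get_state();print(s)
for n in("side","top"):
    cv2.imwrite(f"pics/{n}0.png",vision.get_image(n));print(n,vision.camera_params(n))
E
```

```text
pics
{'clock': 0.0, 'qpos': array([-1.40301596e+00,  2.76595486e-01,  1.50615023e+00, -1.32679217e-05,
        1.36072946e+00, -1.20991032e-01]), 'qd': array([-3.08847349e-04,  1.12979893e-03, -7.96730384e-05, -1.26807958e-03,
        1.65438517e-04, -1.54609480e-03]), 'effort': array([-1.27194426e-04, -4.16779268e+01, -2.45807809e+01, -1.50020842e-04,
        1.11151335e-02, -1.04189758e-05]), 'position': array([ 0.16364838, -0.55064837,  0.23043264]), 'ee_rot': array([-9.40850812e-04,  9.89593843e-01,  1.43885858e-01, -2.85035035e-05]), 'contact_force': array([ 0.21272766, -0.27690494,  0.62251306]), 'moment': array([0.0033763 , 0.04134904, 0.01658503]), 'gripper_force': 0.0, 'width': 0.08551721859649887}
side {'intrinsics': array([[491.98735472,   0.        , 320.93806807],
       [  0.        , 491.98735472, 240.83305276],
       [  0.        ,   0.        ,   1.        ]]), 'rvec': array([ 1.30064241, -1.7697541 ,  1.13506985]), 'tvec': array([0.15280437, 0.31755758, 0.78705011])}
top {'intrinsics': array([[609.31430352,   0.        , 317.06661033],
       [  0.        , 609.31430352, 240.31235567],
       [  0.        ,   0.        ,   1.        ]]), 'rvec': array([ 2.04211202, -2.18054041,  0.2339481 ]), 'tvec': array([-3.35664838e-04,  5.85055537e-01,  1.69488368e+00])}
```

View pics/side0.png

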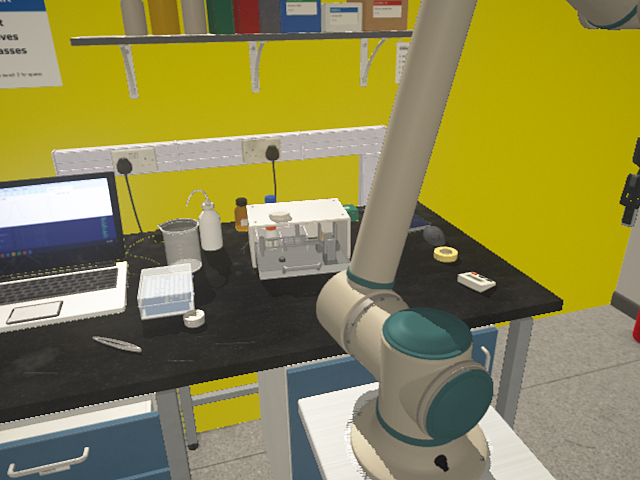

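View pics/top0.png

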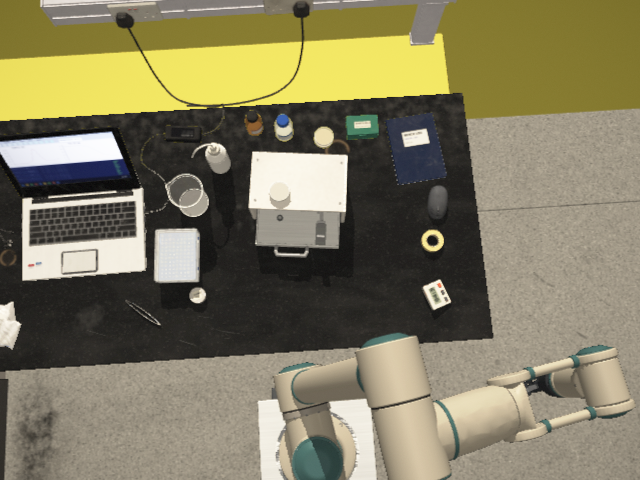

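The side view shows the housing at about (300,240) with its handle at (303,268). In the top view the housing roof has corners near (254,153), (348,155), (345,211) and (249,209), the handle is at about (291,253), and the catches sit around (320,232).

```bash
cat > h.py <<'E'
import numpy as np, cv2
from rig import readout, vision
P={n:vision.camera_params(n) for n in("side","top")}
def ray(n,uv):
    p=P[n];R=cv2.Rodrigues(p["rvec"])[0];t=np.asarray(p["tvec"])
    return -R.T@t, R.T@np.linalg.inv(p["intrinsics"])@np.array([*uv,1.])
def plane(n,uv,z):
    c,d=ray(n,uv);return c+d*(z-c[2])/d[2]
def tri(a,b):
    (c1,d1),(c2,d2)=ray("side",a),ray("top",b)
    s=np.linalg.lstsq(np.c_[d1,-d2],c2-c1,rcond=None)[0]
    p,q=c1+s[0]*d1,c2+s[1]*d2;return (p+q)/2,np.linalg.norm(p-q)
def px(n,X):
    p=P[n];return cv2.projectPoints(np.float64([X]),p["rvec"],p["tvec"],p["intrinsics"],None)[0].ravel()
def crop(n,box,k,f,img=None):
    im=vision.get_image(n) if img is None else img
    x,y,w,h=box;cv2.imwrite("pics/"+f,cv2.resize(im[y:y+h,x:x+w],None,fx=k,fy=k,interpolation=cv2.INTER_CUBIC));return im
E
python3 - <<'E'
from h import *
im=cv2.imread("pics/top0.png")
a=cv2.resize(im[145:270,240:360],None,fx=4.5,fy=4.5,interpolation=2)
cv2.imwrite("pics/c1.png",a)
b=cv2.imread("pics/side0.png")
cv2.imwrite("pics/c2.png",cv2.resize(b[190:290,235:365],None,fx=6,fy=6,interpolation=2))
np.set_printoptions(precision=4,suppress=True)
# roof: white
g=cv2.inRange(im,(190,190,190),(255,255,255));n,l,s,c=cv2.connectedComponentsWithStats(g[140:225,235:360])
k=1+s[1:,4].argmax();m=np.uint8(l==k)
cn=max(cv2.findContours(m,0,2)[0],key=cv2.contourArea);r=cv2.minAreaRect(cn);bx=cv2.boxPoints(r)+[235,140]
print(bx);W=[plane("top",u,.125) for u in bx];print(np.array(W))
print("handle",[plane("top",u,.05) for u in((276,254),(291,254.),(307,254))])
E
```

```text
[[248.5569 207.5214]
 [250.7164 151.3737]
 [347.3811 155.0916]
 [345.2216 211.2393]]
[[ 0.677   0.1483  0.125 ]
 [ 0.8433  0.1352  0.125 ]
 [ 0.814  -0.1408  0.125 ]
 [ 0.6485 -0.1221  0.125 ]]
handle [array([0.5539, 0.0823, 0.05  ]), array([0.551, 0.039, 0.05 ]), array([ 0.548 , -0.0071,  0.05  ])]
```

View pics/c1.png

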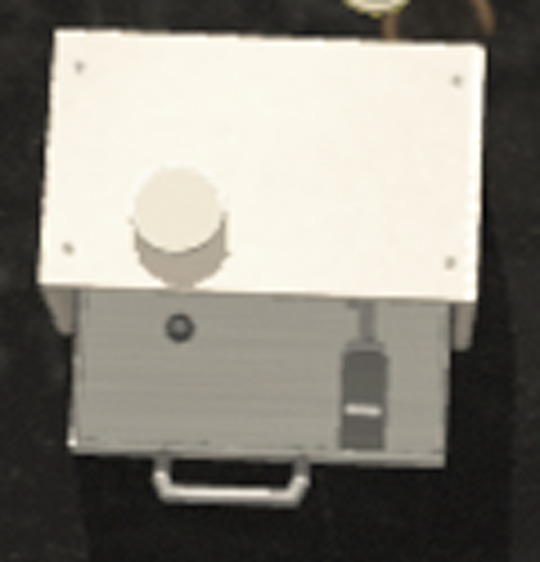

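View pics/c2.png

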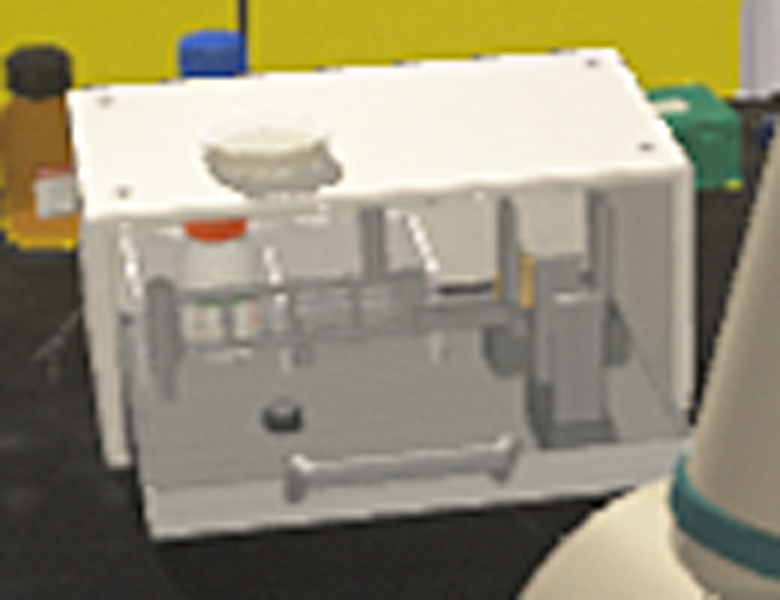

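The top crop shows the handle bar running from (165,490) to (300,496) in crop pixels, which is full-image px (291.4,254.8). The roof is square with a yaw of about -6°. The side crop shows the bottle with its red cap, the gate with its post, and both catches still inside the housing.

I'll triangulate the handle, and turn the tool first.

```bash
cat >> h.py <<'E'
np.set_printoptions(precision=4,suppress=True)
from scipy.spatial.transform import Rotation as Ro
def rot(s): w=s["ee_rot"];return Ro.from_quat([w[1],w[2],w[3],w[0]])
def togo(X,az):
    """shift (mm, tool axes after the turn) and turn (6-deg units, tool axes) to TCP X, tool y at az deg, z down"""
    s=readout.get_state();a=np.radians(az);y=np.array([np.cos(a),np.sin(a),0]);z=np.array([0,0,-1.])
    T=Ro.from_matrix(np.c_[np.cross(y,z),y,z]);R=rot(s)
    print("t",round(s["clock"],2),"p",s["position"],"q6",s["qpos"][5].round(2),"F",s["contact_force"],"w",round(s["width"],4),"gf",s["gripper_force"])
    print("  turn",(np.degrees((R.inv()*T).as_rotvec())/6).round(2),"shift",(1000*T.inv().apply(np.array(X)-s["position"])).round(1))
YAW=-6.1
ex=np.array([np.cos(np.radians(YAW)),np.sin(np.radians(YAW)),0]);ey=np.array([-ex[1],ex[0],0])
E
python3 - <<'E'
from h import *
print(tri((302.7,266.8),(291.4,254.8)))
print(tri((284.5,268.7),(276.0,254.3)),tri((320.8,265),(306.5,255.7)))
togo((.552,.039,.12),YAW)
E
python3 -m handwheel '[[[0,0,0],[0,0,-1],0],[[0,0,0],[0,0,-1],0],[[0,0,0],[0,0,-1],0],[[0,0,0],[0,0,-1],0],[[0,0,0],[0,0,-1],0],[[0,0,0],[0,0,-1],0],[[0,0,0],[0,0,-1],0],[[0,0,0],[0,0,-1],0],[[0,0,0],[0,0,-1],0],[[0,0,0],[0,0,-1],0],[[0,0,0],[0,0,-1],0],[[0,0,0],[0,0,-0.25],0],[[0,0,0],[0,0,0],0]]' 40
python3 -c "
from h import *
togo((.552,.039,.12),YAW)"
```

```text
(array([0.5491, 0.0391, 0.049 ]), np.float64(0.0022703467781739527))
(array([0.5538, 0.0842, 0.0486]), np.float64(0.003723049448096342)) (array([ 0.5431, -0.0054,  0.0499]), np.float64(7.109519410157267e-05))
t 0.1 p [ 0.1637 -0.5507  0.2305] q6 -0.12 F [0.0685 0.0776 0.7275] w 0.0853 gf 0.0
  turn [ -0.01  -0.01 -11.23] shift [627.6 323.5 110.5]
clock: 1.72
position: [0.1637, -0.5511, 0.2311]
ee_rot: [-0.0, 0.743, 0.669, 0.0]
contact_force: [-0.2, -0.6, 0.3]
width: 0.0425
gripper_force: 0.0
t 1.73 p [ 0.1637 -0.5511  0.2311] q6 -1.3 F [-0.1908 -0.614   0.2961] w 0.0425 gf 0.0
  turn [-0.   -0.    0.01] shift [628.  323.4 111.1]
```

```bash
python3 -m handwheel '[[[20,10,0],[0,0,0],0],[[38,20,0],[0,0,0],0],[[38,20,0],[0,0,0],0],[[38,20,0],[0,0,0],0],[[38,20,0],[0,0,0],0],[[38,20,0],[0,0,0],0],[[38,20,0],[0,0,0],0],[[38,20,0],[0,0,0],0],[[38,20,0],[0,0,0],0],[[38,20,10],[0,0,0],0],[[38,20,20],[0,0,0],0],[[38,20,20],[0,0,0],0],[[38,20,20],[0,0,0],0],[[38,20,20],[0,0,0],0],[[38,20,10],[0,0,0],0],[[38,20,0],[0,0,0],0],[[38,12,0],[0,0,0],0],[[0,0,0],[0,0,0],0],[[0,0,0],[0,0,0],0]]'
python3 - <<'E'
from h import *
togo((.5505,.039,.036),YAW)
crop("top",(240,150,130,130),4,"c3.png")
E
```

```text
clock: 4.1
position: [0.548, 0.0404, 0.1313]
ee_rot: [-0.0, 0.743, 0.67, -0.001]
contact_force: [-0.3, -0.2, -0.0]
width: 0.0427
gripper_force: 0.0
t 4.1 p [0.548  0.0404 0.1313] q6 0.05 F [-0.2648 -0.2004 -0.0142] w 0.0427 gf 0.0
  turn [-0.01  0.01  0.03] shift [-1.1  2.6 95.3]
```

```bash
python3 -m handwheel '[[[-1,2.6,20],[0,0,0],0],[[0,0,25],[0,0,0],0],[[0,0,25],[0,0,0],0],[[0,0,15],[0,0,0],0],[[0,0,10],[0,0,0],0],[[0,0,0],[0,0,0],0],[[0,0,0],[0,0,0],1],[[0,0,0],[0,0,0],1],[[0,0,0],[0,0,0],1],[[0,0,0],[0,0,0],1],[[0,0,0],[0,0,0],1],[[0,0,0],[0,0,0],1]]' 50
python3 - <<'E'
from h import *
togo((.5505,.039,.036),YAW)
E
```

```text
clock: 5.65
position: [0.5527, 0.0387, 0.0372]
ee_rot: [0.001, 0.743, 0.669, 0.001]
contact_force: [0.4, -0.7, 5.6]
width: 0.0078
gripper_force: 49.2
t 5.65 p [0.5527 0.0387 0.0372] q6 0.05 F [ 0.4364 -0.6569  5.562 ] w 0.0078 gf 49.19845640659332
  turn [ 0.02 -0.    0.03] shift [ 0.1 -2.2  1.2]
```

```bash
python3 -m handwheel '[[[0,0,0],[0,0,0],0.4],[[0,0,0],[0,0,0],0.4],[[0,0,0],[0,0,0],0.4],[[0,0,6],[0,0,0],0.4],[[0,0,0],[0,0,0],1],[[0,0,0],[0,0,0],1],[[0,0,0],[0,0,0],1],[[0,0,0],[0,0,0],1],[[0,0,0],[0,0,0],1]]' 50
python3 - <<'E'
from h import *
togo((.5505,.039,.036),YAW)
E
```

```text
clock: 6.78
position: [0.552, 0.0386, 0.0298]
ee_rot: [0.0, 0.743, 0.669, 0.0]
contact_force: [5.4, -0.7, -11.0]
width: 0.0078
gripper_force: 48.5
t 6.78 p [0.552  0.0386 0.0298] q6 0.05 F [  5.3582  -0.7149 -10.9937] w 0.0078 gf 48.46670866012573
  turn [0.   0.   0.02] shift [ 0.2 -1.5 -6.2]
```

```bash
python3 -m handwheel '[[[0,0,-2],[0,0,0],1],[[0,-5,0],[0,0,0],1],[[0,-8,0],[0,0,0],1],[[0,-10,0],[0,0,0],1],[[0,-10,0],[0,0,0],1],[[0,-10,0],[0,0,0],1],[[0,-10,0],[0,0,0],1],[[0,-10,0],[0,0,0],1],[[0,-10,0],[0,0,0],1],[[0,-10,0],[0,0,0],1],[[0,-10,0],[0,0,0],1],[[0,-8,0],[0,0,0],1],[[0,-4,0],[0,0,0],1],[[0,0,0],[0,0,0],1]]' 60
python3 - <<'E'
from h import *
togo(np.array([.552,.0386,.032])-.112*ex,YAW)
E
```

```text
clock: 8.52
position: [0.4449, 0.05, 0.03]
ee_rot: [-0.002, 0.743, 0.669, -0.001]
contact_force: [5.6, 0.3, -29.0]
width: 0.0079
gripper_force: 58.2
t 8.53 p [0.4449 0.05   0.03  ] q6 0.06 F [  5.6265   0.2838 -29.0295] w 0.0079 gf 58.16690683364868
  turn [-0.04 -0.    0.02] shift [ 0.1 -4.3 -2. ]
```

```bash
python3 -m handwheel '[[[0,-2,2],[0,0,0],1],[[0,-2,1],[0,0,0],1],[[0,-2,0],[0,0,0],1],[[0,-1,0],[0,0,0],1],[[0,0,0],[0,0,0],1]]'
python3 - <<'E'
from h import *
togo(np.array([.552,.0386,.032])-.112*ex,YAW)
E
```

```text
clock: 9.15
position: [0.4425, 0.0502, 0.0299]
ee_rot: [0.002, 0.743, 0.669, 0.002]
contact_force: [5.2, -0.1, -15.1]
width: 0.0077
gripper_force: 59.7
t 9.15 p [0.4425 0.0502 0.0299] q6 0.06 F [  5.2162  -0.1277 -15.0941] w 0.0077 gf 59.689528942108154
  turn [ 0.05 -0.    0.02] shift [ 0.1 -1.9 -2.1]
```

```bash
python3 -m handwheel '[[[0,-3,0.5],[0,0,0],1],[[0,-3,0],[0,0,0],1],[[0,-2,0],[0,0,0],1],[[0,0,0],[0,0,0],1],[[0,0,0],[0,0,0],1]]'
python3 - <<'E'
from h import *
togo(np.array([.552,.0386,.032])-.112*ex,YAW)
im=crop("top",(230,170,150,150),4,"c3.png"); cv2.imwrite("pics/top3.png",im)
E
```

```text
clock: 9.78
position: [0.4426, 0.0502, 0.03]
ee_rot: [0.007, 0.743, 0.669, 0.007]
contact_force: [20.5, -2.4, -28.2]
width: 0.0075
gripper_force: 58.5
t 9.78 p [0.4426 0.0502 0.03  ] q6 0.06 F [ 20.4656  -2.3529 -28.2048] w 0.0075 gf 58.45617055892944
  turn [ 0.19 -0.01  0.02] shift [ 0. -2. -2.]
```

View pics/c3.png

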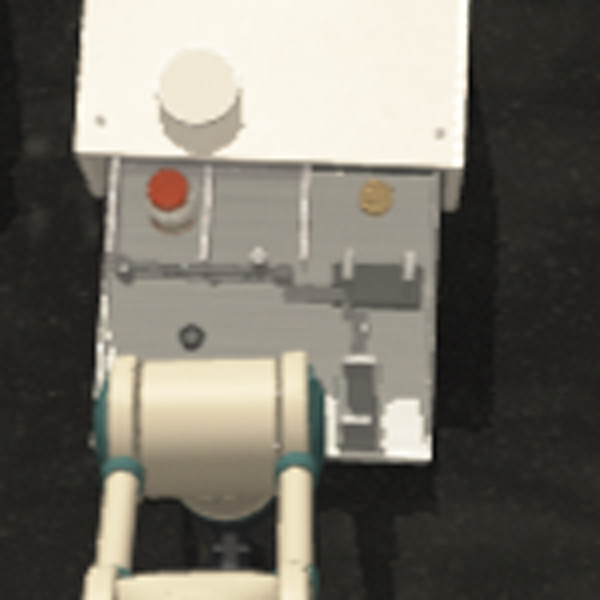

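The tray is out. In the crop, the guard plate tops are at (361,357) and (358,421), the gate-catch plate tops at (348,262) and (409,264), the post top at (258,256), and the hinge at (124,267). I'll release the handle and compute positions.

```bash
python3 -m handwheel '[[[0,0,0],[0,0,0],0.4],[[0,0,0],[0,0,0],0.2],[[0,0,0],[0,0,0],0.2],[[0,0,0],[0,0,0],0.2],[[0,0,-20],[0,0,0],0.2],[[0,0,-40],[0,0,0],0],[[0,0,-40],[0,0,0],0],[[0,0,-40],[0,0,0],0],[[0,0,0],[0,0,0],0],[[0,0,0],[0,0,0],0]]'
python3 - <<'E'
from h import *
H=np.array([.4426,.0502,0])
im=cv2.imread("pics/top3.png")
for n,c,z in(("gRear",(361,357),.095),("gFront",(358,421),.095),("kL",(348,262),.095),("kR",(409,264),.095),("post",(258,256),.11),("hinge",(124,267),.09),("bottle",(168,188),.074)):
    p=plane("top",(230+(c[0]+.5)/4-.5,170+(c[1]+.5)/4-.5),z);d=p-H
    print(n,p,"tray-frame rel handle",(d@ex).round(4),(d@ey).round(4))
togo((.45,.05,.2),YAW)
im=crop("side",(225,200,150,115),5,"c4.png");cv2.imwrite("pics/side4.png",im)
im=crop("top",(240,200,120,130),4,"c5.png");cv2.imwrite("pics/top4.png",im)
E
```

```text
clock: 11.08
position: [0.4314, 0.0512, 0.1683]
ee_rot: [-0.0, 0.743, 0.669, -0.0]
contact_force: [-0.4, 0.7, -0.2]
width: 0.0426
gripper_force: 0.0
gRear [ 0.523  -0.0425  0.095 ] tray-frame rel handle 0.0898 -0.0837
gFront [ 0.4778 -0.0374  0.095 ] tray-frame rel handle 0.0443 -0.0834
kL [ 0.5919 -0.0379  0.095 ] tray-frame rel handle 0.1578 -0.0717
kR [ 0.5876 -0.0809  0.095 ] tray-frame rel handle 0.1581 -0.115
post [0.597  0.0252 0.11  ] tray-frame rel handle 0.1561 -0.0085
hinge [0.5998 0.1211 0.09  ] tray-frame rel handle 0.1488 0.0872
bottle [0.6598 0.0879 0.074 ] tray-frame rel handle 0.2119 0.0606
t 11.07 p [0.4314 0.0512 0.1683] q6 0.06 F [-0.4396  0.6927 -0.218 ] w 0.0426 gf 0.0
  turn [-0.01  0.    0.03] shift [  0.7  18.6 -31.7]
```

View pics/c4.png

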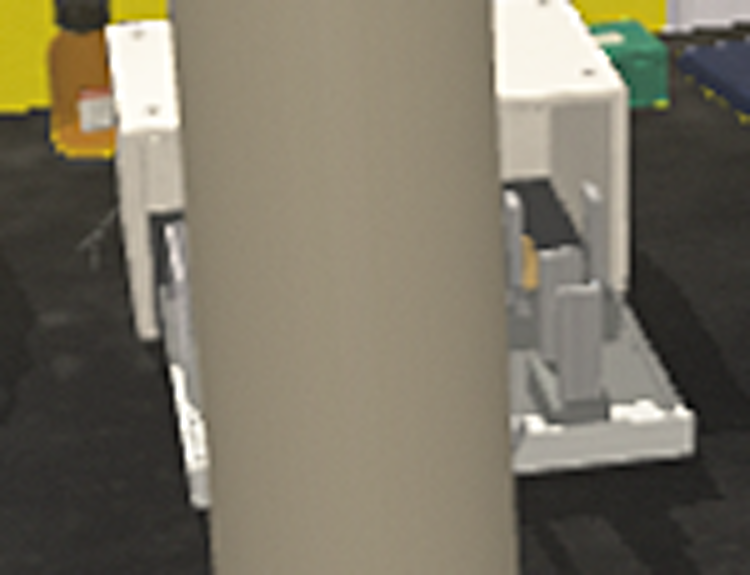

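View pics/c5.png

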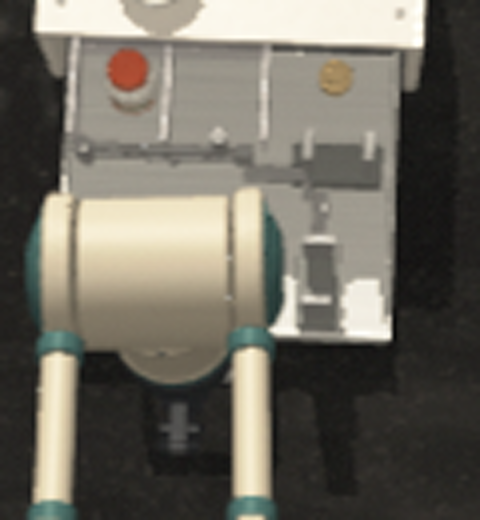

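The c4 side view is mostly blocked by the forearm, but the right part shows the guard and gate catches upright. In c5 the guard plate tops are at (320,239) and (318,299), and the gate-catch tops at (309,143) and (369,145). This agrees with the first measurement.

```bash
python3 - <<'E'
from h import *
for c in((320,239),(318,299),(309,143),(369,145)):
    print(plane("top",(240+(c[0]+.5)/4-.5,200+(c[1]+.5)/4-.5),.095))
togo((.501,-.040,.062),YAW)
E
python3 -m handwheel '[[[-24,20,-5],[0,0,0],-1],[[-24,20,0],[0,0,0],-1],[[-24,20,0],[0,0,0],-1],[[-11.5,18.5,0],[0,0,0],-1],[[0,0,0],[0,0,0],-1],[[0,0,0],[0,0,0],-1]]' 30
python3 - <<'E'
from h import *
togo((.501,-.040,.062),YAW)
E
```

```text
[ 0.5216 -0.0418  0.095 ]
[ 0.4792 -0.0375  0.095 ]
[ 0.5911 -0.0386  0.095 ]
[ 0.5869 -0.0809  0.095 ]
t 11.18 p [0.431  0.0512 0.1675] q6 0.06 F [ 0.6077  0.903  -0.6901] w 0.0429 gf 0.0
  turn [-0.03  0.    0.03] shift [-83.3  79.3 105.5]
clock: 11.92
position: [0.5007, -0.0391, 0.1732]
ee_rot: [-0.001, 0.743, 0.67, -0.001]
contact_force: [-0.2, -0.3, -0.3]
width: 0.0855
gripper_force: 0.0
t 11.93 p [ 0.5007 -0.0391  0.1732] q6 -0.11 F [-0.2301 -0.2627 -0.2543] w 0.0855 gf 0.0
  turn [-0.02 -0.01  0.03] shift [ -0.8   0.4 111.2]
```

```bash
python3 -m handwheel '[[[-0.8,0.4,30],[0,0,0],-1],[[0,0,30],[0,0,0],-1],[[0,0,30],[0,0,0],-1],[[0,0,14],[0,0,0],-1],[[0,0,7],[0,0,0],-1],[[0,0,0],[0,0,0],-1],[[0,0,0],[0,0,0],1],[[0,0,0],[0,0,0],1],[[0,0,0],[0,0,0],1],[[0,0,0],[0,0,0],1],[[0,0,0],[0,0,0],1],[[0,0,0],[0,0,0],1],[[0,0,0],[0,0,0],1],[[0,0,0],[0,0,0],1]]' 30
python3 - <<'E'
from h import *
togo((.501,-.040,.062),YAW)
E
```

```text
clock: 13.68
position: [0.503, -0.0411, 0.0638]
ee_rot: [0.001, 0.743, 0.67, 0.001]
contact_force: [1.7, 0.3, 6.5]
width: 0.0283
gripper_force: 32.0
t 13.68 p [ 0.503  -0.0411  0.0638] q6 -0.12 F [1.7127 0.3311 6.5036] w 0.0283 gf 32.023910880088806
  turn [0.02 0.   0.03] shift [ 0.9 -2.1  1.8]
```

```bash
python3 -m handwheel '[[[0,-3,0],[0,0,0],1],[[0,-2,0],[0,0,0],1],[[0,0,0],[0,0,0],1],[[0,3,0],[0,0,0],0],[[0,2,0],[0,0,0],-0.4],[[0,0,0],[0,0,0],-0.6],[[0,0,0],[0,0,0],-0.6],[[0,0,-20],[0,0,0],-0.6],[[0,0,-40],[0,0,0],-0.6],[[0,0,-35],[0,0,0],-0.6],[[0,0,0],[0,0,0],-0.6]]'
python3 -m handwheel '[[[0,0,0],[0,0,1],-0.6],[[0,0,0],[0,0,1],-0.6],[[0,0,0],[0,0,1],-0.6],[[0,0,0],[0,0,1],-0.6],[[0,0,0],[0,0,1],-0.6],[[0,0,0],[0,0,1],-0.6],[[0,0,0],[0,0,1],-0.6],[[0,0,0],[0,0,1],-0.6],[[0,0,0],[0,0,1],-0.6],[[0,0,0],[0,0,1],-0.6],[[0,0,0],[0,0,1],-0.6],[[0,0,0],[0,0,1],-0.6],[[0,0,0],[0,0,1],-0.6],[[0,0,0],[0,0,1],-0.6],[[0,0,0],[0,0,1],-0.6],[[0,0,0],[0,0,0],-0.6]]'
python3 - <<'E'
from h import *
togo((.590,-.060,.062),YAW-90)
im=crop("top",(240,200,120,130),4,"c6.png");cv2.imwrite("pics/top6.png",im)
E
```

```text
clock: 15.05
position: [0.5038, -0.0413, 0.1605]
ee_rot: [0.003, 0.743, 0.669, 0.002]
contact_force: [-0.1, -1.1, -0.6]
width: 0.0683
gripper_force: 0.0
clock: 17.05
position: [0.501, -0.0407, 0.1566]
ee_rot: [-0.0, 0.999, -0.051, -0.001]
contact_force: [-0.1, -0.3, -0.5]
width: 0.0685
gripper_force: 0.0
t 17.05 p [ 0.501  -0.0407  0.1566] q6 1.45 F [-0.1484 -0.2744 -0.517 ] w 0.0685 gf 0.0
  turn [-0.    0.02  0.04] shift [90.5  9.8 94.6]
```

View pics/c6.png

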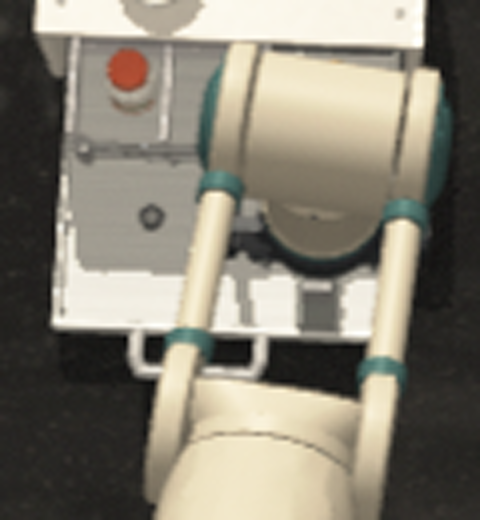

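The view shows the tray still out and the bottle standing at the same place, (128,70). The guard's front plate has moved in, to about y=290. Next is the gate catch.

```bash
python3 -m handwheel '[[[20,3,0],[0,0,0],-0.6],[[30,3,0],[0,0,0],-0.6],[[30,3,0],[0,0,0],-0.6],[[10.5,0.8,0],[0,0,0],-0.6],[[0,0,15],[0,0,0],-0.6],[[0,0,25],[0,0,0],-0.6],[[0,0,30],[0,0,0],-0.6],[[0,0,16],[0,0,0],-0.6],[[0,0,8.5],[0,0,0],-0.6],[[0,0,0],[0,0,0],-0.6]]' 30
python3 - <<'E'
from h import *
togo((.590,-.060,.062),YAW-90)
E
```

```text
clock: 18.35
position: [0.5907, -0.0599, 0.0631]
ee_rot: [0.0, 0.999, -0.052, -0.0]
contact_force: [0.0, 0.4, -0.2]
width: 0.0683
gripper_force: 0.0
t 18.35 p [ 0.5907 -0.0599  0.0631] q6 1.46 F [ 0.0178  0.3986 -0.1836] w 0.0683 gf 0.0
  turn [0.   0.01 0.03] shift [-0.6  0.1  1.1]
```

```bash
python3 -m handwheel '[[[0,0,0],[0,0,0],1],[[0,0,0],[0,0,0],1],[[0,0,0],[0,0,0],1],[[0,0,0],[0,0,0],1],[[0,0,0],[0,0,0],1],[[0,0,0],[0,0,0],1],[[0,0,0],[0,0,0],1],[[0,0,0],[0,0,0],1]]' 30
python3 - <<'E'
from h import *
togo((.590,-.060,.062),YAW-90)
E
```

```text
clock: 19.35
position: [0.592, -0.06, 0.0646]
ee_rot: [0.0, 0.999, -0.052, 0.001]
contact_force: [0.1, 2.0, 6.1]
width: 0.0283
gripper_force: 32.0
t 19.35 p [ 0.592  -0.06    0.0646] q6 1.46 F [0.0768 2.0112 6.0938] w 0.0283 gf 32.02780365943909
  turn [ 0.   -0.03  0.02] shift [-2.   0.2  2.6]
```

```bash
python3 -m handwheel '[[[0,0,0],[0,0,0],0.2],[[0,0,0],[0,0,0],-0.2],[[0,0,0],[0,0,0],-0.2],[[0,0,-20],[0,0,0],-0.2],[[0,0,-40],[0,0,0],0],[[0,0,-30],[0,0,0],0],[[0,0,0],[0,0,0],0]]'
python3 -m handwheel '[[[0,0,0],[0,0,-1],0],[[0,0,0],[0,0,-1],0],[[0,0,0],[0,0,-1],0],[[0,0,0],[0,0,-1],0],[[0,0,0],[0,0,-1],0],[[0,0,0],[0,0,-1],0],[[0,0,0],[0,0,-1],0],[[0,0,0],[0,0,-1],0],[[0,0,0],[0,0,-1],0],[[0,0,0],[0,0,-1],0],[[0,0,0],[0,0,-1],0],[[0,0,0],[0,0,-1],0],[[0,0,0],[0,0,-1],0],[[0,0,0],[0,0,-1],0],[[0,0,0],[0,0,-1],0],[[0,0,0],[0,0,0],0]]'
python3 - <<'E'
from h import *
print(plane("top",(294.1,233.1),.11))
togo((.598,.025,.076),YAW)
E
```

```text
clock: 20.23
position: [0.5928, -0.0605, 0.1557]
ee_rot: [0.001, 0.999, -0.052, 0.003]
contact_force: [-1.1, 0.1, -1.0]
width: 0.0425
gripper_force: 0.0
clock: 22.22
position: [0.5901, -0.0599, 0.1517]
ee_rot: [-0.001, 0.743, 0.669, -0.001]
contact_force: [-0.1, -0.5, -0.1]
width: 0.043
gripper_force: 0.0
[0.5985 0.0251 0.11  ]
t 22.23 p [ 0.5901 -0.0599  0.1517] q6 -0.11 F [-0.0961 -0.4836 -0.0969] w 0.043 gf 0.0
  turn [-0.03 -0.    0.01] shift [85.2 -1.2 75.7]
```

```bash
python3 -m handwheel '[[[20,-0.5,0],[0,0,0],0],[[30,-0.5,0],[0,0,0],0],[[25,0,0],[0,0,0],0],[[10,0,0],[0,0,0],0],[[0,0,0],[0,0,0],0],[[0,0,20],[0,0,0],0],[[0,0,25],[0,0,0],0],[[0,0,20],[0,0,0],0],[[0,0,10],[0,0,0],0],[[0,0,0],[0,0,0],0],[[0,0,0],[0,0,0],1],[[0,0,0],[0,0,0],1],[[0,0,0],[0,0,0],1],[[0,0,0],[0,0,0],1],[[0,0,0],[0,0,0],1],[[0,0,0],[0,0,0],1]]' 30
python3 - <<'E'
from h import *
togo((.598,.025,.076),YAW)
E
```

```text
clock: 24.22
position: [0.5997, 0.0244, 0.0792]
ee_rot: [0.001, 0.743, 0.669, 0.001]
contact_force: [1.0, -1.7, 5.4]
width: 0.0107
gripper_force: 29.5
t 24.23 p [0.5997 0.0244 0.0792] q6 0.03 F [ 1.0113 -1.6553  5.426 ] w 0.0107 gf 29.473052322864532
  turn [0.02 0.   0.03] shift [ 0.4 -1.8  3.2]
```

Post gripped (the width reads about 2 mm low, as it did before). First part of the swing:

```bash
python3 -m handwheel '[[[0.1,-5.2,0],[0,0,0.5],1],[[0.1,-5.2,0],[0,0,0.5],1],[[0.1,-5.2,0],[0,0,0.5],1],[[0.1,-5.2,0],[0,0,0.5],1],[[0.1,-5.2,0],[0,0,0.5],1],[[0.1,-5.2,0],[0,0,0.5],1]]' 40
python3 - <<'E'
from h import *
a=np.radians(18);h=np.array([.6103,.1238,.079])
togo(h-.1*(np.sin(a)*ex+np.cos(a)*ey),YAW-18)
E
```

```text
clock: 24.98
position: [0.5696, 0.0328, 0.0792]
ee_rot: [0.001, 0.839, 0.544, 0.001]
contact_force: [0.9, -0.1, 4.7]
width: 0.0103
gripper_force: 39.0
t 24.98 p [0.5696 0.0328 0.0792] q6 0.35 F [ 0.9337 -0.0655  4.7135] w 0.0103 gf 39.0081524848938
  turn [ 0.02 -0.01  0.01] shift [-0.3  0.   0.2]
```

```bash
python3 -m handwheel '[[[0.1,-5.2,0],[0,0,0.5],1],[[0.1,-5.2,0],[0,0,0.5],1],[[0.1,-5.2,0],[0,0,0.5],1],[[0.1,-5.2,0],[0,0,0.5],1],[[0.1,-5.2,0],[0,0,0.5],1],[[0.1,-5.2,0],[0,0,0.5],1],[[0.1,-5.2,0],[0,0,0.5],1],[[0.1,-5.2,0],[0,0,0.5],1],[[0.1,-5.2,0],[0,0,0.5],1],[[0.1,-5.2,0],[0,0,0.5],1],[[0.1,-5.2,0],[0,0,0.5],1],[[0.1,-5.2,0],[0,0,0.5],1]]'
python3 - <<'E'
from h import *
a=np.radians(54);h=np.array([.6103,.1238,.079])
togo(h-.1*(np.sin(a)*ex+np.cos(a)*ey),YAW-54)
E
```

```text
clock: 26.48
position: [0.5243, 0.0738, 0.0792]
ee_rot: [0.0, 0.966, 0.258, 0.002]
contact_force: [2.3, 1.0, 4.9]
width: 0.0109
gripper_force: 39.2
t 26.48 p [0.5243 0.0738 0.0792] q6 1.06 F [2.2553 0.9904 4.8983] w 0.0109 gf 39.21829283237457
  turn [ 0.01 -0.03  0.01] shift [-0.5 -0.4  0.2]
```

```bash
python3 -m handwheel '[[[0.1,-5.2,0],[0,0,0.5],1],[[0.1,-5.2,0],[0,0,0.5],1],[[0.1,-5.2,0],[0,0,0.5],1],[[0.1,-5.2,0],[0,0,0.5],1],[[0.1,-5.2,0],[0,0,0.5],1],[[0.1,-5.2,0],[0,0,0.5],1],[[0.1,-5.2,0],[0,0,0.5],1],[[0.1,-5.2,0],[0,0,0.5],1],[[0.1,-5.2,0],[0,0,0.5],1],[[0.1,-5.2,0],[0,0,0.5],1],[[0.1,-5.2,0],[0,0,0.5],1],[[0,0,0],[0,0,0],1],[[0,0,0],[0,0,0],1],[[0,0,0],[0,0,0],1]]'
python3 - <<'E'
from h import *
a=np.radians(87);h=np.array([.6103,.1238,.079])
togo(h-.1*(np.sin(a)*ex+np.cos(a)*ey),YAW-87)
im=crop("top",(230,180,130,140),4,"c7.png")
E
```

```text
clock: 28.22
position: [0.5108, 0.1282, 0.0792]
ee_rot: [-0.0, 1.0, -0.025, 0.002]
contact_force: [2.4, 0.3, 5.7]
width: 0.0106
gripper_force: 39.3
t 28.23 p [0.5108 0.1282 0.0792] q6 1.73 F [2.444  0.2592 5.6887] w 0.0106 gf 39.29030478000641
  turn [-0.01 -0.03  0.04] shift [-0.4 -1.   0.2]
```

View pics/c7.png

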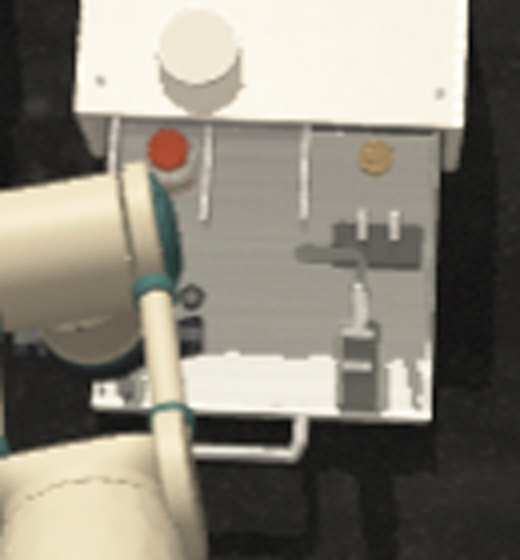

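The gate stands wide open in the gripper, the bottle is at (168,150), and the gate-catch tops at (362,394) are squeezed. The guard tops look about 40 px apart, so I'll check that profile more closely.

Run:
```python
from h import *
g=cv2.cvtColor(vision.get_image("top"),6); g2=cv2.cvtColor(cv2.imread("pics/top4.png"),6)
print("cols316-323 now rows 250-284");print(g[250:284,316:324]);print("before rows 255-280");print(g2[254:280,316:324])
g3=cv2.cvtColor(cv2.imread("pics/top6.png"),6);print(g3[264:280,314:324])
```

```text
cols316-323 now rows 250-284
[[154 151 154 155 136 138 156 155]
 [154 140 177 217 178 140 152 154]
 [155 146 166 195 174 134 141 156]
 [152 154 174 195 195 169 139 154]
 [154 154 174 196 194 171 142 154]
 [154 153 173 196 194 179 153 154]
 [155 148 165 194 195 181 156 155]
 [155 149 165 193 203 192 155 155]
 [154 150 168 191 201 188 154 154]
 [159 156 171 193 199 184 148 150]
 [168 167 178 191 194 163 112 119]
 [160 164 180 194 181 140 103 100]
 [188 192 196 197 190 171 144 122]
 [183 187 186 186 190 196 191 148]
 [108 118 128 137 142 146 138 116]
 [ 94  92  92  92  93  92  93  95]
 [ 92  92  92  92  92  92  97 101]
 [ 93  93  93  92  93  93  94  93]
 [ 96  96  96  95  96  95  95  94]
 [110 110 108 107 105 103 102  94]
 [160 159 157 149 145 148 131  96]
 [188 187 187 187 195 202 173 106]
 [141 143 142 147 151 159 142  99]
 [ 93  92  92  91  92  89  91 100]
 [ 92  93  91  93  93  91  93  99]
 [ 93  93  94  93  94  92  94 100]
 [ 96  96  97  98  98  97  99 103]
 [ 97  98  98  99  98  98  99 102]
 [ 98  98  98 100  98  98  99  98]
 [ 99  99  98  99  99  99  98 101]
 [ 99  98  98  98  98
[... 1039 characters left out ...]
6  96  99]]
[[ 45  52  59  71  81  83  85  82  81  80]
 [ 37  37  39  42  45  46  48  46  42  40]
 [ 29  32  34  37  36  35  38  38  37  36]
 [ 34  29  29  31  30  29  30  33  30  28]
 [ 80  64  41  34  31  30  32  30  32  39]
 [153 132  93  80  77  69  63  65  65  75]
 [183 155 162 160 157 151 145 149 133 108]
 [159 161 190 191 189 189 196 203 175 108]
 [165 141 143 143 145 149 153 160 144 100]
 [166 124  93  92  92  94  91  88  91 100]
 [167 124  94  93  93  93  94  93  94 102]
 [167 124  93  94  95  95  93  94  97 102]
 [156 137  99  98  98  98  98  98  99 103]
 [159 136 100  99  99  99 100  99 100 102]
 [162 136  99 101 100 100 100 100 100 100]
 [163 137  99 100  99  99  99  99 100 102]]
```

Both guard plates moved about 3.5 px, which is 10 mm, so the guard is fully squeezed. Everything is in place, so I'm handing in.

```bash
python3 -c "
from rig import manip
print(manip.sign_off())"
```

```text
the job is handed in; nothing more can be done
None
```

I handed the job in at about 28 s with the gripper holding the gate about 87° open; the tray was at its stop, both catches were squeezed fully in and the bottle was upright, but the hand-in call did not report a verdict.

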